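# Load the sample stage and click it into its notch

## Robot

A 6-joint arm with a two-finger parallel gripper is mounted at the origin on the work surface. World frame = base frame: x ahead of the robot, y to its left, z up, the work surface at z = 0. Lengths are in mm, angles in degrees, forces in N, time in s.
With the tool pointing down it reaches from about 200 to 875 mm from the base axis. Payload 3.4 kg.
Tool frame: the origin (TCP) lies midway between the tips of the shut fingers; the grasp point (between the pads) lies 19 mm behind it; z points along the fingers, y is the line along which they close (so a half turn about z gives the same grasp; the last joint's range is limited). The gripper opens to 94 mm and grips with 3 to 60 N. Pads are 16 mm wide; open, the fingers measure 119 mm over their backs; the gripper's body (75 mm by 177 mm) begins 78 mm behind the grasp point.
Start: joints at [63.827, 15.808, 86.224, -0, 77.962, -6.933], TCP at [189.497, 542.918, 177.393] pointing down, gripper open.
Joint ranges: [-165.64, 165.64], [-43.16, 119.46], [12.63, 154.43], [-67.54, 247.53], [6.08, 155.33], [-154.97, 154.97]. Speed limits (degrees/s): [147.25, 147.25, 180, 180, 180, 180].

## Interface

Orientations are given as [roll, pitch, yaw] about the fixed x, y, z axes, in that order (R = Rz(yaw) Ry(pitch) Rx(roll)).
In Python, from cell import ctrl gives the robot as it stands.
- The arm moves only by the shell command python3 -m creep 'ROWS' [FORCE]. ROWS is JSON, one flat list of numbers, 5 for each row, row after row: the shift along the tool's x, y, z in mm, then the turn about the tool's z in rad, then the opening, from 0 (shut) to 1 (fully open). A call has 1 to 5 rows; each row shifts and turns the commanded pose from where the row before left it, along the tool's axes as they then stand; what a row does not reach is not made up. A row lasts 1/12 s, in which the tool goes at most 41.7 mm and 7.16 degrees, less where a joint would pass 70% of its speed; a pose out of reach is approached as far as the arm can. A call is refused whole if a number of a shift passes 41.7 or a number of a turn 0.125, either way. A call with a gripper value outside its range is refused whole. The fingers move at their own pace and stop on an object; FORCE is the grip in N (left out, the last holds). Time passes only in rows, so rows that do not move let the fingers close. It gives the time, the measured TCP pose, the force, the opening and the grip force at its end, in the units of the state.
- ctrl.state(): the state, without advancing time (a new reading comes with each control period).
- ctrl.read_camera(name): name is "scene" or "top" or "wrist"; returns a dict with "pixels" (400x640x3 uint8, red, green, blue), "fx", "fy", "cx", "cy" (pixels), "extrinsics" (4x4, takes a point from camera to world coordinates). Camera axes: x right, y down, z forward; pixel columns grow to the right and rows downward; lengths in mm; the calibration is good to about 2 mm. A picture is of the moment at which its call begins. There is no depth.
- ctrl.hand_in(): hands the job in; it is judged then, once.
The state is a dict: "t": time; "joint_pos": joint angles; "qvel": joint speeds; "effort": joint torques, N m; "ee_pos": TCP position; "ee_rot": TCP orientation; "force": force on the tool from outside, world axes, zero at the start; "torque": the same for the moment, N m; "finger_gap": finger opening in mm; "gripper_force": force on a finger pad.
Only numpy, scipy, OpenCV 4.12 (cv2) and the standard library are available. Lean on these libraries where they do the work, as an engineer would, in place of code of your own. Each camera call takes 0.05 s, during which the arm holds its last target. There are 200 camera calls.

## Task

Set the narrower of the two round steel sample holders down into the round pocket of the stage's carriage until it is fully home, then swing the latch lever clockwise as far as it goes so that its nose covers the holder's rim. Then slide the carriage along its rail, away from the end where it starts, until you feel the spring ball drop into its notch, and finish there, at rest in the notch, still gripping the upright post of the latch lever: do not let go. Leave everything else on the bench where it is.

Things in the scene. Friction and masses are not known exactly. Their poses are not given: they have to be found in the camera images.
- holder_mid (a point): The sample holder to load: bare steel, a round disc 40 mm across and 16 mm thick (foot tapered by 3 mm all round over its lowest 5 mm) with an upright round stem on its axis, 12 mm across, from 16 to 52 mm above the underside. It stands upright on the bench, 100 to 210 g. This point is on its axis, half-way up (26 mm above the underside), z up.
- spare_mid (a point): The wide sample holder, not to be used: the same shape and height but its disc is 54 mm across, too wide for the pocket. Point on its axis, 26 mm above the underside. Must stay within 30 mm of where it was.
- pocket (a point): Centre of the pocket's floor, on top of the carriage, 44 mm above the bench. Pocket: ring wall 12 mm high, 46 mm wide inside, flared to 55 mm at the mouth; a holder that is home stands on this floor. Axes: z up, y along the rail the way the carriage must slide, x level across it. The aluminium carriage is 64 mm wide and reaches along y from 35 mm behind this point to 105 mm ahead.
- carriage (a joint): Slide of the carriage along the rail, in m along the pocket's +y: 0 at the end stop where it starts (it starts within 30 mm of it), 0.17 at the far stop. It drags with about 4 N. The notch lies somewhere between 0.07 and 0.135, differently each time and hidden inside the rail.
- ball (a joint): Drop of the hidden spring ball under the carriage, m: 0 to 0.001 while it rides on the rail, about 0.0045 in the middle of the notch. The notch pulls the carriage in over its last 6 mm with up to 6 N or so; leaving it takes some 8 N more than the drag. So on a push along +y the resistance vanishes, then rises sharply.
- latch (a joint): Turn of the latch lever about its upright pivot, rad, clockwise from above: starts between 0 and 0.3 (unlocked), ends at its stop at 1.57 (locked). At 0 the nose points along the pocket's +x and the post lies to -x of the pivot; at 1.57 the nose points along -y over the holder's rim and the post lies to +y of the pivot. It takes under 1 N at the post and stays where it is left.
- latch_hinge (a point): On the latch's pivot axis, 67 mm above the bench, 45 mm ahead of the pocket's centre along the pocket's +y; moves with the carriage. The lever is a flat steel bar 14 mm wide, 8 mm thick (63 to 71 mm above the bench); its nose reaches 30 mm from the pivot, its other arm 50 mm. The axes turn with the lever: the post lies towards its -x.
- latch_post (a point): On the axis of the upright round steel post at the end of the lever's longer arm, the handle for turning the lever and then for sliding the carriage: a sleeve that turns freely on its pin, 14 mm across, from the bar (71 mm above the bench) up to 110 mm. This point is 90.5 mm above the bench and 50 mm from the pivot axis.
- dish: Shallow glass dish, 84 mm across, 14 mm high, between the two holders. Bystander; origin at the centre of its underside. Must stay within 30 mm of where it was.
- rack: Magenta plastic tube rack, 100 x 200 mm, 70 mm high with its tubes, on the right. Bystander; origin at the centre of its underside. Must stay within 30 mm of where it was.
- jar: White plastic jar, 56 mm across, 65 mm high, on the left. Bystander; origin at the centre of its underside. Must stay within 30 mm of where it was.
- flask: Glass bottle with a blue cap, 70 mm across, 160 mm high, far left. Bystander; origin at the centre of its underside. Must stay within 30 mm of where it was.
- pipette: White hand pipette lying down, 240 mm long, 30 mm thick, near right. Bystander; origin at the centre of its underside. Must stay within 30 mm of where it was.
- tweezers: Steel tweezers lying down, 120 mm long, 8 mm high, near left. Bystander; origin at the centre of its underside. Must stay within 30 mm of where it was.
There are look-alikes about, which are no part of the job. Leave any pink or turquoise look-alike of the part that bears holder_mid alone.

How it is judged (in metres and radians):
On the way, in this order (a step that is already met when the one before it is completed fails the run):
1. the narrower holder sits fully home in the carriage's pocket (horizontal distance between holder_mid and pocket below 0.0055 m and z of holder_mid in the frame of pocket below 0.029 m and angle between holder_mid's own z axis and vertical below 0.12 rad), for 0.2 s.
2. with the holder home, the latch is turned to its stop over the holder's rim (all of step 1 and value of joint latch above 1.3 rad), for 0.2 s.
3. with the holder latched, the ball sits in the notch (all of step 2 and value of joint ball above 0.0025 m and velocity of joint carriage between -0.004 and 0.004 m/s), for 0.2 s.
At the end, for the whole second after the job is handed in: Narrow holder upright in the pocket (within 5.5 mm of its centre, 3 mm of its floor), latch past 1.3 rad, carriage at rest with the ball dropped over 2.5 mm into the notch (within about 2.5 mm of its middle), fingers still gripping the latch lever (over 2 N) (all of step 3 and contact force between the fingers and latch above 2 N); the arm keeps its last pose, push and grip.
It fails at once if a bystander (wide holder, dish, rack, jar, bottle, pipette or tweezers) is moved more than 30 mm (distance of any of dish, rack, jar, flask, pipette, tweezers, spare_mid from where it was at the start of the episode above 0.03 m).
It also fails if it takes over 54 s, if anything falls off the work surface, if the arm or the gripper's body presses on something with over 40 N, if the wrist force passes 120 N, or if a joint passes its speed limit or range.

## Working session

There is one attempt and no reset: what is moved stays moved. The work goes in short steps, Python scripts to look and compute and a shell command to move; the robot and the scene stay as the last step left them, time stands still between calls to the robot, and variables do not carry over. Pictures are saved under pics/ and viewed, at most 10 in all, crops included, and the job is handed in when it is done.

```bash
mkdir -p pics
python3 - <<'E'
from cell import ctrl
import cv2,numpy as np
for n in("scene","top"):
    d=ctrl.read_camera(n);cv2.imwrite(f"pics/{n}0.png",d["pixels"][:,:,::-1])
    print(n,d["fx"],d["cx"],d["cy"],np.round(d["extrinsics"],3).tolist())
s=ctrl.state();print(s["t"],s["ee_pos"],s["ee_rot"],s["finger_gap"])
E
```

```text
scene 489.475112971833 312.7295524487431 190.96290360869673 [[-0.712, 0.538, -0.452, 1145.111], [0.703, 0.541, -0.463, 679.393], [-0.004, -0.647, -0.762, 1235.231], [0.0, 0.0, 0.0, 1.0]]
top 489.53474817113846 316.413578373881 195.3897313857404 [[0.008, -0.984, 0.177, 296.437], [-1.0, -0.008, 0.003, -18.384], [-0.001, -0.177, -0.984, 1174.92], [0.0, 0.0, 0.0, 1.0]]
0.1 [189.24939546 542.41293367 176.62933882] [-1.79911420e+02 -8.22817506e-03  1.60762314e+02] 93.97102773157982
```

View pics/scene0.png

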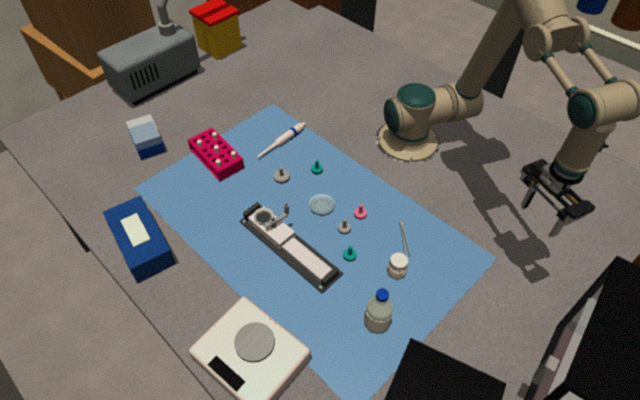

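View pics/top0.png

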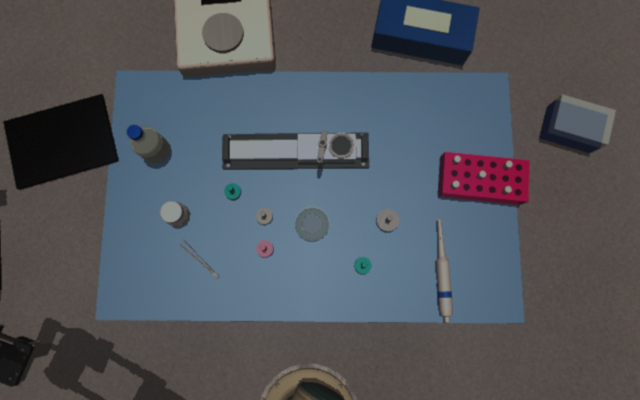

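The top view shows five holder-like parts: bare steel narrow (264,216), bare steel wide (388,220), turquoise (232,191) and (362,265), pink (265,249). The one meant is (264,216), because it is bare steel and the smaller of the two. The pocket is near (342,146), the latch post near (321,168), and the rail runs left (+y). I'll confirm in an enlarged crop.

```bash
cat > h.py <<'E'
from cell import ctrl
import cv2,numpy as np
def ray(d,u,v,z):
    E=np.array(d["extrinsics"]);r=E[:3,:3]@[(u-d["cx"])/d["fx"],(v-d["cy"])/d["fy"],1]
    o=E[:3,3];return np.round(o+r*(z-o[2])/r[2],1)
def proj(d,p):
    E=np.array(d["extrinsics"]);q=E[:3,:3].T@(np.array(p)-E[:3,3]);return np.round([d["fx"]*q[0]/q[2]+d["cx"],d["fy"]*q[1]/q[2]+d["cy"]],1)
def crop(d,x0,y0,w,h,k,name):
    cv2.imwrite(name,cv2.resize(d["pixels"][y0:y0+h,x0:x0+w,::-1],None,fx=k,fy=k,interpolation=cv2.INTER_CUBIC))
E
python3 - <<'E'
from h import *
d=ctrl.read_camera("top")
crop(d,215,125,200,120,4,"pics/c1.png")
E
```

```text
(no output)
```

View pics/c1.png

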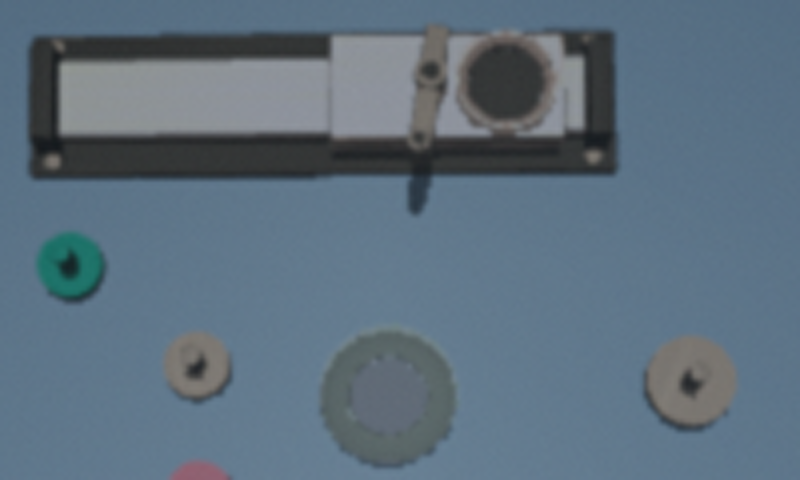

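Crop c1: the narrow steel holder is at (264.2,216.5) and clearly smaller than the wide one at (387.7,220.5), so it is confirmed. The pocket ring centre is at (341.5,145.5), the hinge at (322.5,142.5), and the post at about (319.5,160).

Run:
```python
from h import *
d=ctrl.read_camera("top")
for n,u,v,z in(("holder",264.2,216.5,16),("pocket",341.5,145.5,56),("hinge",322.5,142.5,71),("post",319.7,159.5,110),("postbase",321,156,71),
 ("carrTL",297.5,134,44),("carrBL",297.5,159,44),("railTL",223,134.5,20),("railTR",368.5,133,20),("wide",387.5,220.5,16),("dish",312,224,7),("turq",232.5,191.5,16),("pink",265,249,16)): print(n,ray(d,u,v,z))
```

```text
holder [452.6 109.1  16. ]
pocket [618.  -73.6  56. ]
hinge [620.6 -28.5  71. ]
post [569.7 -22.1 110. ]
postbase [588.1 -25.2  71. ]
carrTL [649.2  31.5  44. ]
carrBL [587.4  30.5  44. ]
railTL [654.  215.2  20. ]
railTR [ 660.6 -141.6   20. ]
wide [ 445.4 -185.    16. ]
dish [436.7  -5.1   7. ]
turq [512.7 187.1  16. ]
pink [375.4 105.1  16. ]
```

```bash
python3 -m creep '[0,0,0,0.125,0.4, 0,0,0,0.125,0.4, 0,0,0,0.125,0.4, 0,0,0,0.125,0.4, 0,0,0,0.125,0.4]' && python3 -m creep '[0,0,0,0.125,0.4, 0,0,0,0.125,0.4, 0,0,0,0.125,0.4, 0,0,0,0.125,0.4, 0,0,0,0.11,0.4]' && python3 -m creep '[-36,22,0,0,0.4, -36,22,0,0,0.4, -36,22,0,0,0.4, -36,22,0,0,0.4, -36,22,0,0,0.4]' && python3 -m creep '[-36,22,0,0,0.4, -36,22,0,0,0.4, -36,22,0,0,0.4, -36,22,0,0,0.4, -36,22,0,0,0.4]'
```

```text
t: 0.62
ee_pos: [189.4, 542.7, 177.1]
ee_rot: [-180.0, 0.0, 124.6]
force: [-0.5, -0.1, -0.1]
finger_gap: 64.4
gripper_force: 0.0
t: 1.03
ee_pos: [189.4, 542.7, 177.1]
ee_rot: [-180.0, 0.0, 89.7]
force: [0.3, -0.5, -0.2]
finger_gap: 38.3
gripper_force: 0.0
t: 1.45
ee_pos: [298.5, 363.5, 177.3]
ee_rot: [180.0, 0.0, 90.1]
force: [1.1, 1.0, -0.1]
finger_gap: 37.8
gripper_force: 0.0
t: 1.87
ee_pos: [407.2, 185.5, 177.5]
ee_rot: [180.0, -0.0, 90.0]
force: [-0.3, -0.1, -0.6]
finger_gap: 38.0
gripper_force: 0.0
```

```bash
python3 -m creep '[-38,23,20,0,0.4, -38,22,20,0,0.4, 0,0,20,0,0.4, 0,0,20,0,0.4, 0,0,0,0,0.4]'
python3 - <<'E'
from h import *
d=ctrl.read_camera("wrist");crop(d,0,0,640,400,1,"pics/w1.png")
print(ctrl.state()["ee_pos"],proj(d,[452.6,109.1,52]),proj(d,[452.6,109.1,16]),np.round(d["extrinsics"],2).tolist())
E
```

```text
t: 2.28
ee_pos: [442.5, 120.7, 99.6]
ee_rot: [-179.6, 0.0, 89.9]
force: [-0.7, -0.2, -0.6]
finger_gap: 37.5
gripper_force: 0.0
[443.62444158 121.40488626 101.40110608] [333.1 219. ] [332.1 207.9] [[1.0, -0.0, -0.01, 444.49], [-0.0, -0.97, -0.25, 192.09], [-0.01, 0.25, -0.97, 307.13], [0.0, 0.0, 0.0, 1.0]]
```

View pics/w1.png

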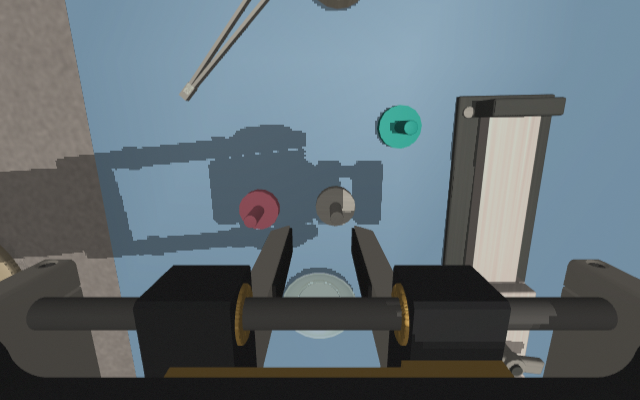

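Wrist view: the steel holder's disc is at (335,206) and its stem top near (336,216), next to the pink one at (260,208). The prediction agrees to a few px.

Run:
```python
from h import *
d=ctrl.read_camera("wrist");p=d["pixels"]
print(ray(d,335,206,16),ctrl.state()["ee_pos"])
crop(d,290,170,90,60,8,"pics/w2.png")
```

```text
[457.  111.3  16. ] [444.93092205 121.98319704 102.75501694]
```

View pics/w2.png

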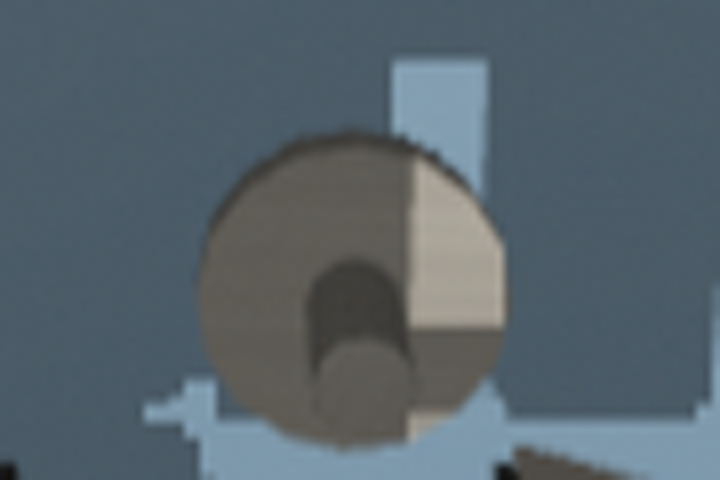

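```bash
python3 -m creep '[-11,11,0,0,0.4, 0,0,10,0,0.4, 0,0,15,0,0.4, 0,0,15,0,0.4, 0,0,0,0,0.4]' && python3 -m creep '[0,0,0,0,0.4, 0,0,0,0,0.4]'
python3 - <<'E'
from h import *
a=[]
for i in range(3):
    d=ctrl.read_camera("wrist");a.append(ctrl.state()["ee_pos"])
print(np.round(a,1),ray(d,320,200,0),proj(d,[456,110,52]))
crop(d,260,140,140,110,5,"pics/w3.png")
E
```

```text
t: 2.8
ee_pos: [455.4, 111.6, 62.4]
ee_rot: [-179.9, 0.0, 90.1]
force: [-0.4, 0.7, 0.0]
finger_gap: 37.6
gripper_force: 0.0
t: 2.97
ee_pos: [457.6, 111.6, 64.4]
ee_rot: [179.8, -0.0, 90.1]
force: [1.1, 0.0, 0.0]
finger_gap: 38.0
gripper_force: 0.0
[[457.7 111.6  64.5]
 [457.6 111.5  64.4]
 [457.4 111.4  64.2]] [456.5 113.1   0. ] [319.2 220.7]
```

View pics/w3.png

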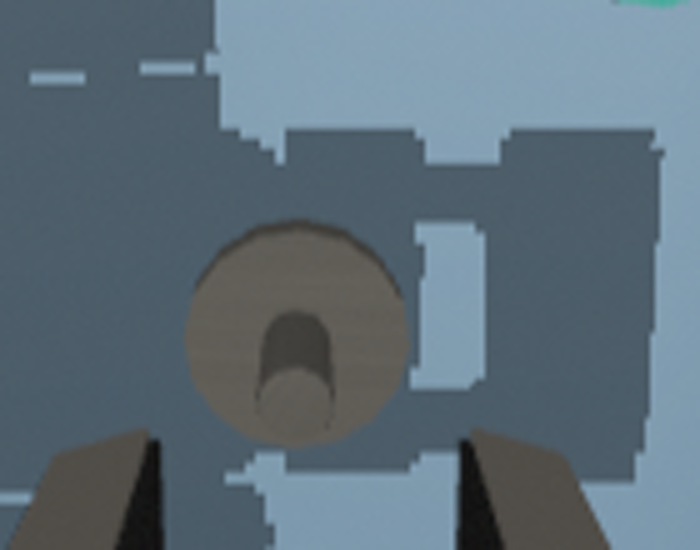

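Wrist crop: the stem top is at (318.8,221), which puts the holder at about (456,110), and it sits nearly centred between the fingers. I'll descend and grip.

```bash
python3 -m creep '[-1.5,-1.5,12,0,0.4, 0,0,15,0,0.4, 0,0,14,0,0.4, 0,0,0,0,0.4]' && python3 -m creep '[0,0,0,0,0, 0,0,0,0,0, 0,0,0,0,0, 0,0,0,0,0, 0,0,0,0,0]' 30 && python3 -m creep '[0,0,0,0,0, 0,0,-20,0,0, 0,0,-30,0,0, 0,0,-30,0,0, 0,0,0,0,0]'
```

```text
t: 3.45
ee_pos: [453.3, 109.4, 20.6]
ee_rot: [-179.8, 0.0, 90.0]
force: [-0.9, -0.5, -0.1]
finger_gap: 37.3
gripper_force: 0.0
t: 3.87
ee_pos: [455.4, 109.7, 22.7]
ee_rot: [179.9, -0.0, 90.0]
force: [-0.0, 0.3, 3.6]
finger_gap: 8.7
gripper_force: 30.0
t: 4.28
ee_pos: [459.4, 110.1, 107.4]
ee_rot: [179.4, -0.1, 90.0]
force: [1.3, 0.4, 0.3]
finger_gap: 0.4
gripper_force: 0.0
```

The grip slipped off. I'll look at it.

Run:
```python
from h import *
d=ctrl.read_camera("wrist");print(ctrl.state()["ee_pos"]);cv2.imwrite("pics/w4.png",d["pixels"][:,:,::-1])
print(proj(d,[456,110,16]),proj(d,[456,110,52]))
```

```text
[457.8051875  109.86094803 105.12896048]
[317.  195.2] [316.8 204.3]
```

View pics/w4.png

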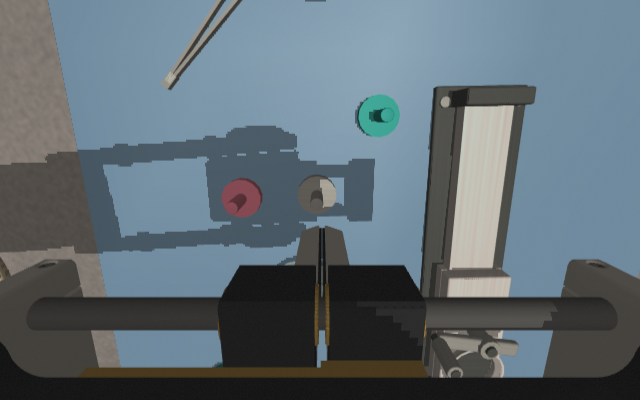

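Wrist view: the holder still stands at (317,193), unmoved, and the shut finger tips are near (322,230). I'll compare the tip pixel with the calibrated projection.

Run:
```python
from h import *
d=ctrl.read_camera("wrist");s=ctrl.state();p=np.array(s["ee_pos"]);print(p,s["ee_rot"],s["finger_gap"])
print("tip",proj(d,p),[proj(d,p+[0,y,0]) for y in(-8,8)],np.round(d["extrinsics"],3).tolist())
t=ctrl.read_camera("top");print([ray(t,264.2,216.5,z) for z in(16,)])
g=p.copy();print(proj(t,g))
crop(d,270,170,110,80,7,"pics/w5.png")
```

```text
[455.99629339 109.68155783 103.28585115] [ 1.79799252e+02 -2.27635700e-02  9.00032999e+01] 0.2779709759043511
tip [318.7 223.5] [array([318.8, 233.8]), array([318.7, 213.1])] [[1.0, -0.002, 0.007, 456.443], [0.0, -0.969, -0.248, 180.947], [0.008, 0.248, -0.969, 312.754], [0.0, 0.0, 0.0, 1.0]]
[array([452.6, 109.1,  16. ])]
[259.8 209.7]
```

View pics/w5.png

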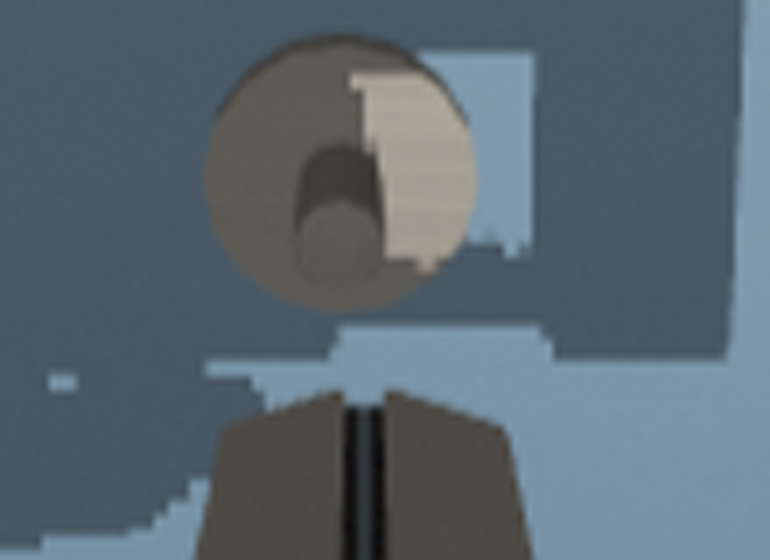

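The fingers' near edge and closing line show that the real fingers sit about 11 mm toward −y and 2.4 mm toward +x of the reported TCP. That agrees with the 8.7 mm off-centre pinch and looks like a base-joint offset of about −1.3°. I'll correct for it and grip again.

```bash
python3 -m creep '[11.5,-2,0,0,0.4, 0,0,0,0,0.4, 0,0,0,0,0.4, 0,0,20,0,0.4, 0,0,20,0,0.4]' && python3 -m creep '[0,0,20,0,0.4, 0,0,20,0,0.4, 0,0,0,0,0.4, 0,0,0,0,0.4]' && python3 -m creep '[0,0,0,0,0, 0,0,0,0,0, 0,0,0,0,0, 0,0,0,0,0, 0,0,0,0,0]' 30 && python3 -m creep '[0,0,0,0,0, 0,0,-10,0,0, 0,0,0,0,0]'
```

```text
t: 4.85
ee_pos: [453.7, 120.8, 61.7]
ee_rot: [179.9, 0.0, 90.0]
force: [0.6, -0.4, 1.0]
finger_gap: 30.5
gripper_force: 0.0
t: 5.18
ee_pos: [451.6, 120.6, 20.9]
ee_rot: [-179.8, 0.0, 90.0]
force: [0.4, -0.3, 0.3]
finger_gap: 37.2
gripper_force: 0.0
t: 5.6
ee_pos: [453.9, 121.2, 22.8]
ee_rot: [179.9, -0.0, 90.0]
force: [0.7, 0.1, 1.1]
finger_gap: 8.0
gripper_force: 9.3
t: 5.85
ee_pos: [454.3, 121.3, 33.5]
ee_rot: [179.8, -0.0, 90.0]
force: [0.8, 0.2, -0.5]
finger_gap: 0.6
gripper_force: 0.0
```

Run:
```python
from h import *
w=ctrl.read_camera("wrist");t=ctrl.read_camera("top");s=ctrl.read_camera("scene")
rs=lambda d,x,y,a,b,W,H:cv2.resize(d["pixels"][y:y+b,x:x+a,::-1],(W,H),interpolation=cv2.INTER_CUBIC)
L=rs(w,210,120,220,160,412,300);
m=np.vstack([np.hstack([L,rs(s,310,190,75,60,388,300)]),np.hstack([rs(t,225,180,80,60,400,300),rs(w,0,0,640,400,400,300)])])
cv2.imwrite("pics/m1.png",m);p=np.array(ctrl.state()["ee_pos"]);print(p,proj(w,p),proj(t,p),proj(s,p),proj(w,[456,110,52]))
```

```text
[452.58366858 121.03396794  31.82740408] [318.8 223.7] [258.4 215.6] [347.4 225.3] [323.7 248.8]
```

View pics/m1.png

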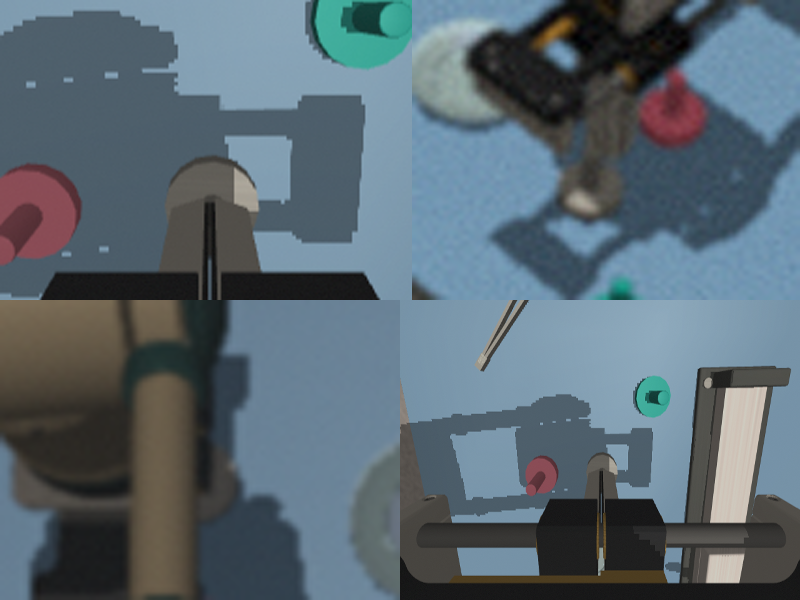

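Mosaic m1: the fingers are shut with nothing between them. The disc, at wrist px (323,228), lies behind the tips at (322,227), and the scene view puts the tip at (345,224) against (347,225) predicted. I'll raise the arm and measure the disc and the tip by contour.

```bash
python3 -m creep '[0,0,-20,0,0, 0,0,-25,0,0, 0,0,-25,0,0, 0,0,0,0,0, 0,0,0,0,0]'
cat >> h.py <<'E'
def steel(d,x0,y0,x1,y1):
    hsv=cv2.cvtColor(d["pixels"][y0:y1,x0:x1],cv2.COLOR_RGB2HSV)
    m=((hsv[...,1]<75)&((hsv[...,0]<40)|(hsv[...,0]>140)|(hsv[...,1]<25))).astype(np.uint8)
    c,_=cv2.findContours(m,cv2.RETR_EXTERNAL,cv2.CHAIN_APPROX_NONE)
    return [(cv2.boundingRect(k+np.array([x0,y0])),cv2.contourArea(k),np.round(cv2.minEnclosingCircle(k+np.array([x0,y0]))[0],1)) for k in c if cv2.contourArea(k)>60]
E
python3 - <<'E'
from h import *
for i in range(2):
    d=ctrl.read_camera("wrist");s=ctrl.state();p=np.array(s["ee_pos"])
print(p,steel(d,280,160,370,262),proj(d,p),proj(d,[456,110,16]),proj(d,[456,110,52]))
for r in steel(d,280,160,370,262): print(ray(d,*r[2],16))
E
```

```text
t: 6.42
ee_pos: [453.5, 121.2, 102.5]
ee_rot: [179.9, -0.0, 90.0]
force: [-1.0, -0.3, -1.6]
finger_gap: -0.0
gripper_force: 0.0
[451.71579864 120.91393438 100.77781323] [((295, 226, 26, 36), 691.5, array([307.5, 244.2])), ((305, 186, 43, 76), 1835.0, array([332.5, 224. ]))] [320.4 223.9] [325.  206.9] [325.4 217.8]
[437.8  69.5  16. ]
[463.8  91.8  16. ]
```

The spacing of the finger faces in the wrist picture (37.6 mm over 62 px) puts the visible tips at about 180 mm depth, not the 220 mm the reported TCP implies. So the real tips are some 30 mm higher than reported, and both grips only nipped the top of the stem. I'll go back to y≈110 and feel downward until the tips touch the disc.

```bash
python3 -m creep '[-10.5,0.5,0,0,0.35, 0,0,20,0,0.35, 0,0,20,0,0.35, 0,0,20,0,0.35, 0,0,20,0,0.35]' && python3 -m creep '[0,0,0,0,0.35, 0,0,5,0,0.35, 0,0,5,0,0.35, 0,0,0,0,0.35, 0,0,0,0,0.35]' && python3 -m creep '[0,0,4,0,0.35, 0,0,0,0,0.35, 0,0,0,0,0.35]' && python3 -m creep '[0,0,4,0,0.35, 0,0,0,0,0.35, 0,0,0,0,0.35]'
```

```text
t: 6.93
ee_pos: [452.4, 109.7, 20.1]
ee_rot: [-179.9, 0.0, 90.0]
force: [0.0, -0.4, -0.1]
finger_gap: 30.5
gripper_force: 0.0
t: 7.35
ee_pos: [453.9, 110.5, 12.4]
ee_rot: [180.0, -0.0, 90.0]
force: [-0.5, -0.7, 0.1]
finger_gap: 32.8
gripper_force: 0.0
t: 7.6
ee_pos: [453.5, 110.6, 8.2]
ee_rot: [180.0, -0.0, 90.0]
force: [-0.2, -0.1, -0.2]
finger_gap: 33.0
gripper_force: 0.0
t: 7.85
ee_pos: [453.3, 110.6, 3.8]
ee_rot: [-180.0, -0.0, 90.0]
force: [0.2, -0.4, 0.1]
finger_gap: 32.9
gripper_force: 0.0
```

No contact with the disc at a reported z of 3.8, so the height offset is real. I'll grip here.

```bash
python3 -m creep '[0,0,0,0,0, 0,0,0,0,0, 0,0,0,0,0, 0,0,0,0,0, 0,0,0,0,0]' 30 && python3 -m creep '[0,0,0,0,0, 0,0,0,0,0, 0,0,0,0,0, 0,0,0,0,0]'
```

```text
t: 8.27
ee_pos: [453.3, 110.5, 3.9]
ee_rot: [-180.0, -0.0, 90.0]
force: [0.1, 0.3, -1.0]
finger_gap: 11.4
gripper_force: 29.9
t: 8.6
ee_pos: [453.3, 110.6, 3.9]
ee_rot: [-180.0, -0.0, 90.0]
force: [0.1, 0.2, -0.7]
finger_gap: 11.0
gripper_force: 29.9
```

```bash
python3 -m creep '[0,0,0,0,0.3, 0,0,0,0,0.3, 0,0,5,0,0.3, 0,0,0,0,0.3, 0,0,0,0,0.3]' && python3 -m creep '[0,0,4,0,0.3, 0,0,0,0,0.3, 0,0,0,0,0.3]' && python3 -m creep '[0,0,0,0,0, 0,0,0,0,0, 0,0,0,0,0, 0,0,0,0,0, 0,0,0,0,0]' 35 && python3 -m creep '[0,0,0,0,0, 0,0,-10,0,0, 0,0,-10,0,0, 0,0,0,0,0, 0,0,0,0,0]'
```

```text
t: 9.02
ee_pos: [453.1, 110.6, -1.3]
ee_rot: [-180.0, -0.0, 90.0]
force: [-0.4, -0.7, 0.7]
finger_gap: 28.0
gripper_force: 0.0
t: 9.27
ee_pos: [453.2, 110.6, -5.3]
ee_rot: [-180.0, -0.0, 90.0]
force: [-0.5, -0.2, 0.4]
finger_gap: 28.2
gripper_force: 0.0
t: 9.68
ee_pos: [453.6, 110.6, -5.0]
ee_rot: [180.0, -0.0, 90.0]
force: [0.0, 0.3, -0.6]
finger_gap: 11.0
gripper_force: 35.0
t: 10.1
ee_pos: [453.6, 110.6, 15.1]
ee_rot: [180.0, -0.0, 90.0]
force: [-0.7, -0.6, -0.7]
finger_gap: 11.2
gripper_force: 35.0
```

The holder is held and its underside is about 5 mm above the reported TCP z. I'll raise it, go round the post (y first, then x), and measure the pocket by wrist camera.

```bash
python3 -m creep '[0,0,-20,0,0, 0,0,-20,0,0, 0,0,-20,0,0, -20,0,0,0,0, -30,0,0,0,0]' && python3 -m creep '[-30,0,0,0,0, -30,0,0,0,0, -30,0,0,0,0, -25,0,0,0,0, -15,0,0,0,0]' && python3 -m creep '[0,20,0,0,0, 0,30,0,0,0, 0,30,0,0,0, 0,10,0,0,0, 0,0,0,0,0]'
python3 - <<'E'
from h import *
for i in range(2): d=ctrl.read_camera("wrist");s=ctrl.state()
p=s["ee_pos"];print(p,s["finger_gap"],proj(d,[618,-73.6,56]),proj(d,[620,-28.5,71]),proj(d,[569,-22,110]))
cv2.imwrite("pics/w6.png",d["pixels"][:,:,::-1])
E
```

```text
t: 10.52
ee_pos: [454.2, 61.7, 75.6]
ee_rot: [179.9, -0.1, 90.2]
force: [0.5, -0.7, -2.1]
finger_gap: 11.4
gripper_force: 35.0
t: 10.93
ee_pos: [452.9, -71.8, 74.2]
ee_rot: [-179.9, 0.0, 89.9]
force: [0.4, -0.1, -1.6]
finger_gap: 11.0
gripper_force: 35.0
t: 11.35
ee_pos: [545.6, -69.7, 73.9]
ee_rot: [180.0, -0.0, 90.0]
force: [-0.4, -0.0, -1.6]
finger_gap: 11.4
gripper_force: 35.0
[541.45127728 -68.96281068  73.77835194] 11.226305305271548 [416.6 222.2] [431. 168.] [366.7 166.4]
```

Run:
```python
from h import *
for i in range(2): d=ctrl.read_camera("wrist");s=ctrl.state()
p=s["ee_pos"];print(p,d["fx"])
x0,y0=370,150;g=cv2.cvtColor(d["pixels"],cv2.COLOR_RGB2GRAY)[y0:290,x0:480]
c=cv2.HoughCircles(cv2.resize(g,None,fx=4,fy=4,interpolation=cv2.INTER_CUBIC),cv2.HOUGH_GRADIENT,1,40,param1=80,param2=25,minRadius=70,maxRadius=170)
for u,v,r in (c[0][:4] if c is not None else []): print(u/4+x0,v/4+y0,r/4,ray(d,u/4+x0,v/4+y0,56))
crop(d,240,130,240,180,3.3,"pics/w7.png")
```

```text
[541.05993413 -68.93276904  74.32869382] 300.52105907264723
423.125 223.625 31.075 [621.4 -74.5  56. ]
420.875 213.625 40.975 [618.9 -66.3  56. ]
432.875 220.125 29.35 [628.8 -71.6  56. ]
412.125 222.125 19.975 [612.6 -73.3  56. ]
```

View pics/w7.png

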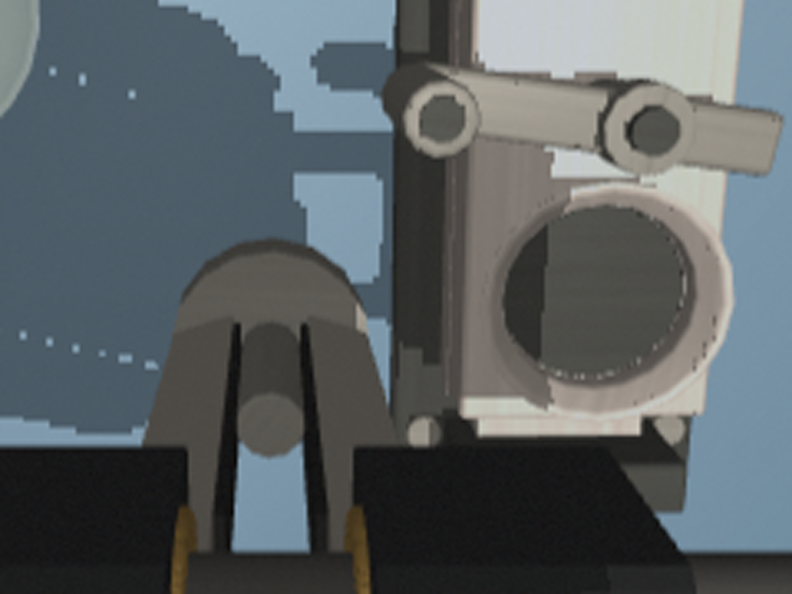

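Crop w7: the held holder is upright, with its disc centre at px (322.4,230) and stem top at (321.8,258.8). The ring is at (426.4,220.9), the post top at (373.6,165.8) and the hinge at (437.6,169.4).

Run:
```python
from h import *
for i in range(2): d=ctrl.read_camera("wrist");s=ctrl.state()
print(s["ee_pos"],"ring",ray(d,426.4,220.9,56),"disc",ray(d,322.4,230,95),"stem",ray(d,321.8,258.8,131),"post",ray(d,373.6,165.8,110),"hinge",ray(d,437.6,169.4,73))
```

```text
[541.75622655 -69.13654327  74.88531447] ring [624.4 -72.7  56. ] disc [542.2 -66.2  95. ] stem [541.9 -69.7 131. ] post [571.6 -21.6 110. ] hinge [622.8 -29.2  73. ]
```

```bash
python3 -m creep '[-4,20,0,0,0, 0,30,0,0,0, 0,20,0,0,0, 0,10,0,0,0, 0,0,0,0,0]' && python3 -m creep '[0,0,8,0,0, 0,0,8,0,0, 0,0,0,0,0, 0,0,0,0,0]' && python3 -m creep '[0,0,4,0,0, 0,0,4,0,0, 0,0,0,0,0, 0,0,0,0,0]' && python3 -m creep '[0,0,3,0,0, 0,0,0,0,0, 0,0,0,0,0]'
```

```text
t: 12.07
ee_pos: [624.8, -73.5, 74.9]
ee_rot: [179.9, 0.0, 90.0]
force: [0.1, -0.4, -1.6]
finger_gap: 11.5
gripper_force: 35.0
t: 12.4
ee_pos: [621.3, -73.1, 58.0]
ee_rot: [-179.8, -0.0, 90.0]
force: [-0.6, -0.5, -1.2]
finger_gap: 11.4
gripper_force: 35.0
t: 12.73
ee_pos: [623.1, -73.4, 50.7]
ee_rot: [-180.0, -0.0, 90.0]
force: [-0.5, 0.6, -1.0]
finger_gap: 11.4
gripper_force: 35.0
t: 12.98
ee_pos: [623.4, -73.4, 47.9]
ee_rot: [-180.0, -0.0, 90.0]
force: [-0.0, -0.5, -1.7]
finger_gap: 11.3
gripper_force: 35.0
```

```bash
python3 -m creep '[0,0,3,0,0, 0,0,0,0,0, 0,0,0,0,0]' && python3 -m creep '[0,0,2.5,0,0, 0,0,0,0,0, 0,0,0,0,0]' && python3 -m creep '[0,0,2,0,0, 0,0,0,0,0, 0,0,0,0,0]'
```

```text
t: 13.23
ee_pos: [623.3, -73.4, 44.8]
ee_rot: [-180.0, -0.0, 90.0]
force: [-0.4, -0.3, -2.2]
finger_gap: 11.2
gripper_force: 35.0
t: 13.48
ee_pos: [623.3, -73.4, 42.3]
ee_rot: [-180.0, -0.0, 90.0]
force: [0.7, -0.7, -2.8]
finger_gap: 11.6
gripper_force: 35.0
t: 13.73
ee_pos: [623.3, -73.4, 40.3]
ee_rot: [-180.0, -0.0, 90.0]
force: [-0.4, 0.0, -1.4]
finger_gap: 11.0
gripper_force: 35.0
```

```bash
python3 -m creep '[0,0,1.2,0,0, 0,0,0,0,0, 0,0,0,0,0]' && python3 -m creep '[0,0,1.2,0,0, 0,0,0,0,0, 0,0,0,0,0]'
```

```text
t: 13.98
ee_pos: [623.4, -73.4, 39.2]
ee_rot: [-180.0, -0.0, 90.0]
force: [0.7, -0.0, -2.1]
finger_gap: 11.5
gripper_force: 35.0
t: 14.23
ee_pos: [623.6, -73.5, 39.0]
ee_rot: [180.0, 0.0, 90.0]
force: [-2.1, -0.3, 4.1]
finger_gap: 11.4
gripper_force: 35.0
```

Contact at z=39.0 means the holder is home. I'll release, rise, and go to the post.

```bash
python3 -m creep '[0,0,0,0,0.3, 0,0,0,0,0.3, 0,0,0,0,0.3, 0,0,0,0,0.3, 0,0,-5,0,0.3]' && python3 -m creep '[0,0,-15,0,0.3, 0,0,-25,0,0.3, 0,0,-25,0,0.3, 0,0,0,0,0.3, 0,0,0,0,0.3]' && python3 -m creep '[17,-17,0,0,0.3, 17,-17,0,0,0.3, 17,-16,0,0,0.3, 0,0,0,0,0.3, 0,0,0,0,0.3]'
python3 - <<'E'
from h import *
for i in range(2): d=ctrl.read_camera("wrist");s=ctrl.state()
print(s["ee_pos"],proj(d,[620.5,-73.4,96]),proj(d,[571,-22,110]))
t=ctrl.read_camera("top")
# post top: bright ring with dark pin, wrist camera
x0,y0=270,150
g=cv2.cvtColor(d["pixels"],cv2.COLOR_RGB2GRAY)[y0:310,x0:440]
c=cv2.HoughCircles(cv2.resize(g,None,fx=4,fy=4,interpolation=cv2.INTER_CUBIC),cv2.HOUGH_GRADIENT,1,60,param1=80,param2=22,minRadius=25,maxRadius=60)
for u,v,r in (c[0][:6] if c is not None else []): print(u/4+x0,v/4+y0,r/4,ray(d,u/4+x0,v/4+y0,110),ray(d,u/4+x0,v/4+y0,96))
E
```

```text
t: 14.65
ee_pos: [622.6, -73.3, 42.0]
ee_rot: [-179.9, -0.0, 90.0]
force: [-0.1, -0.6, -0.6]
finger_gap: 28.3
gripper_force: 0.0
t: 15.07
ee_pos: [624.7, -73.7, 109.7]
ee_rot: [179.8, 0.0, 90.0]
force: [0.6, 0.2, -1.4]
finger_gap: 28.4
gripper_force: 0.0
t: 15.48
ee_pos: [572.0, -21.7, 106.9]
ee_rot: [-179.9, -0.0, 90.1]
force: [-0.0, -0.6, 0.9]
finger_gap: 28.3
gripper_force: 0.0
[573.83527789 -22.88707775 107.39633622] [379.9 279.6] [318.2 224.7]
379.125 219.875 6.5 [614.6 -18.3 110. ] [617.4 -22.9  96. ]
```

```bash
python3 -m creep '[0,-1,8,0,0.3, 0,0,8,0,0.3, 0,0,0,0,0.3]' && python3 -m creep '[0,0,6,0,0.3, 0,0,6,0,0.3, 0,0,0,0,0.3]' && python3 -m creep '[0,0,7,0,0.3, 0,0,7,0,0.3, 0,0,0,0,0.3]' && python3 -m creep '[0,0,6,0,0.3, 0,0,5,0,0.3, 0,0,0,0,0.3]'
```

```text
t: 15.88
ee_pos: [571.1, -22.7, 89.7]
ee_rot: [-179.8, -0.0, 90.0]
force: [-0.3, 0.1, -0.5]
finger_gap: 28.5
gripper_force: 0.0
t: 16.13
ee_pos: [571.5, -22.4, 78.5]
ee_rot: [-179.9, -0.0, 90.0]
force: [-0.7, -0.1, -0.4]
finger_gap: 28.3
gripper_force: 0.0
t: 16.38
ee_pos: [571.3, -22.2, 64.5]
ee_rot: [-179.8, -0.0, 90.0]
force: [0.6, -0.4, -0.3]
finger_gap: 28.1
gripper_force: 0.0
t: 16.63
ee_pos: [571.6, -22.3, 53.9]
ee_rot: [-179.9, -0.0, 90.0]
force: [-1.0, -0.3, 0.5]
finger_gap: 28.3
gripper_force: 0.0
```

```bash
python3 -m creep '[0,0,0,0,0, 0,0,0,0,0, 0,0,0,0,0, 0,0,0,0,0, 0,0,0,0,0]' 15 && python3 -m creep '[0,0,0,0,0, 0,0,0,0,0]'
python3 - <<'E'
import numpy as np
# arc steps: post rel hinge = 50*(-cos t, sin t); tool x=+Y, tool y=+X
ts=np.linspace(.13,1.57,16)
P=np.array([[50*np.sin(t),-50*np.cos(t)] for t in ts]);print(np.round(np.diff(P,axis=0),1).tolist())
E
```

```text
t: 17.05
ee_pos: [571.0, -22.3, 55.1]
ee_rot: [-179.9, -0.0, 90.0]
force: [-3.9, -0.6, 2.0]
finger_gap: 13.4
gripper_force: 15.0
t: 17.22
ee_pos: [571.1, -22.3, 55.1]
ee_rot: [-179.9, -0.0, 90.0]
force: [-5.6, 0.2, 4.0]
finger_gap: 13.5
gripper_force: 15.0
[[4.7, 0.8], [4.6, 1.3], [4.5, 1.7], [4.3, 2.2], [4.1, 2.6], [3.8, 2.9], [3.5, 3.3], [3.2, 3.6], [2.8, 3.9], [2.4, 4.1], [2.0, 4.4], [1.6, 4.5], [1.1, 4.7], [0.7, 4.7], [0.2, 4.8]]
```

```bash
python3 -m creep '[4.7,-0.2,0,0,0, 4.6,1.3,0,0,0, 4.5,1.7,0,0,0, 4.3,2.2,0,0,0, 4.1,2.6,0,0,0]' && python3 -m creep '[3.8,2.9,0,0,0, 3.5,3.3,0,0,0, 3.2,3.6,0,0,0, 0,0,0,0,0]'
```

```text
t: 17.63
ee_pos: [580.6, 0.7, 55.1]
ee_rot: [180.0, -0.0, 90.0]
force: [-3.6, 1.1, 2.6]
finger_gap: 13.3
gripper_force: 15.0
t: 17.97
ee_pos: [591.6, 11.3, 55.2]
ee_rot: [179.9, -0.1, 90.0]
force: [-0.6, 2.6, 1.4]
finger_gap: 13.5
gripper_force: 15.0
```

```bash
python3 -m creep '[2.8,3.9,0,0,0, 2.4,4.1,0,0,0, 2.0,4.4,0,0,0, 1.6,4.5,0,0,0, 0,0,0,0,0]' && python3 -m creep '[1.1,4.7,0,0,0, 0.7,4.7,0,0,0, 0.2,4.3,0,0,0, 0,0,0,0,0]' && python3 -m creep '[0,1.5,0,0,0, 0,0,0,0,0, 0,0,0,0,0]'
```

```text
t: 18.38
ee_pos: [608.7, 19.2, 55.2]
ee_rot: [179.9, -0.0, 90.0]
force: [0.9, 1.2, 2.1]
finger_gap: 13.4
gripper_force: 15.0
t: 18.72
ee_pos: [619.8, 20.7, 55.0]
ee_rot: [-179.9, 0.0, 90.0]
force: [-3.8, -0.4, 4.0]
finger_gap: 13.8
gripper_force: 15.0
t: 18.97
ee_pos: [619.9, 20.8, 55.0]
ee_rot: [-179.8, 0.0, 90.0]
force: [-5.5, -0.7, 4.1]
finger_gap: 13.5
gripper_force: 15.0
```

The latch is at its stop (x 619.9, and it won't go further). I'll grip harder and slide; by the picture the carriage started about 13 mm from the stop, so the notch is at least 50 mm on.

```bash
python3 -m creep '[0,0,0,0,0, 4,0,0,0,0, 5,0,0,0,0, 5,0,0,0,0, 5,0,0,0,0]' 35 && python3 -m creep '[5,0,0,0,0, 5,0,0,0,0, 4,0,0,0,0, 3,0,0,0,0, 2,0,0,0,0]' && for i in 1; do python3 -m creep '[1.5,0,0,0,0, 1.5,0,0,0,0, 1.5,0,0,0,0]'; done
```

```text
t: 19.38
ee_pos: [619.6, 37.0, 54.9]
ee_rot: [-179.7, 0.3, 90.1]
force: [-6.1, -7.6, 4.9]
finger_gap: 13.2
gripper_force: 35.0
t: 19.8
ee_pos: [619.3, 56.7, 54.9]
ee_rot: [-179.7, 0.2, 90.1]
force: [-6.1, -6.3, 5.0]
finger_gap: 13.1
gripper_force: 35.0
t: 20.05
ee_pos: [619.2, 61.1, 54.9]
ee_rot: [-179.7, 0.2, 90.0]
force: [-6.9, -5.8, 4.2]
finger_gap: 13.0
gripper_force: 35.0
```

```bash
python3 -m creep '[1.5,0,0,0,0, 1.5,0,0,0,0, 1.5,0,0,0,0]' && python3 -m creep '[1.5,0,0,0,0, 1.5,0,0,0,0, 1.5,0,0,0,0]' && python3 -m creep '[1.5,0,0,0,0, 1.5,0,0,0,0]'
```

```text
t: 20.3
ee_pos: [619.1, 65.6, 54.9]
ee_rot: [-179.7, 0.2, 90.0]
force: [-6.6, -5.2, 4.6]
finger_gap: 13.5
gripper_force: 35.0
t: 20.55
ee_pos: [619.0, 70.1, 54.9]
ee_rot: [-179.7, 0.2, 90.0]
force: [-6.3, -4.9, 5.1]
finger_gap: 13.2
gripper_force: 35.0
t: 20.72
ee_pos: [619.0, 73.1, 54.9]
ee_rot: [-179.7, 0.2, 90.0]
force: [-6.1, -5.9, 5.2]
finger_gap: 13.5
gripper_force: 35.0
```

```bash
python3 -m creep '[1.5,0,0,0,0, 1.5,0,0,0,0]' && python3 -m creep '[1.5,0,0,0,0, 1.5,0,0,0,0]' && python3 -m creep '[1.5,0,0,0,0, 1.5,0,0,0,0]'
```

```text
t: 20.88
ee_pos: [618.9, 76.1, 54.9]
ee_rot: [-179.7, 0.2, 90.0]
force: [-7.0, -5.1, 4.8]
finger_gap: 13.1
gripper_force: 35.0
t: 21.05
ee_pos: [618.9, 79.1, 54.9]
ee_rot: [-179.7, 0.2, 90.0]
force: [-7.1, -6.4, 4.8]
finger_gap: 13.4
gripper_force: 35.0
t: 21.22
ee_pos: [618.8, 82.1, 54.9]
ee_rot: [-179.7, 0.2, 90.0]
force: [-6.2, -5.8, 4.4]
finger_gap: 13.5
gripper_force: 35.0
```

```bash
python3 -m creep '[1.5,0,0,0,0, 1.5,0,0,0,0]' && python3 -m creep '[1.5,0,0,0,0, 1.5,0,0,0,0]' && python3 -m creep '[1.5,0,0,0,0, 1.5,0,0,0,0]'
```

```text
t: 21.38
ee_pos: [618.8, 85.1, 54.9]
ee_rot: [-179.7, 0.2, 90.0]
force: [-6.9, -6.2, 5.4]
finger_gap: 13.4
gripper_force: 35.0
t: 21.55
ee_pos: [618.7, 88.1, 54.9]
ee_rot: [-179.7, 0.2, 90.0]
force: [-6.4, -4.9, 6.0]
finger_gap: 13.3
gripper_force: 35.0
t: 21.72
ee_pos: [618.7, 91.1, 54.9]
ee_rot: [-179.6, 0.2, 90.0]
force: [-7.4, -5.5, 5.2]
finger_gap: 13.0
gripper_force: 35.0
```

```bash
python3 -m creep '[1.5,0,0,0,0, 1.5,0,0,0,0]' && python3 -m creep '[1.5,0,0,0,0, 1.5,0,0,0,0]'
```

```text
t: 21.88
ee_pos: [618.6, 94.1, 54.9]
ee_rot: [-179.6, 0.2, 90.0]
force: [-6.9, -5.9, 5.9]
finger_gap: 13.4
gripper_force: 35.0
t: 22.05
ee_pos: [618.6, 97.1, 54.9]
ee_rot: [-179.6, 0.2, 90.0]
force: [-7.5, -5.9, 5.2]
finger_gap: 13.3
gripper_force: 35.0
```

```bash
python3 -m creep '[1.5,0,0,0,0, 1.5,0,0,0,0]' && python3 -m creep '[1.5,0,0,0,0, 1.5,0,0,0,0]' && python3 -m creep '[1.5,0,0,0,0, 1.5,0,0,0,0]'
```

```text
t: 22.22
ee_pos: [618.5, 100.1, 54.9]
ee_rot: [-179.6, 0.2, 90.0]
force: [-7.1, -6.2, 6.2]
finger_gap: 13.3
gripper_force: 35.0
t: 22.38
ee_pos: [618.5, 103.5, 54.9]
ee_rot: [-179.6, 0.2, 90.0]
force: [-7.8, -3.7, 5.1]
finger_gap: 13.1
gripper_force: 35.0
t: 22.55
ee_pos: [618.4, 107.8, 54.9]
ee_rot: [-179.6, 0.1, 90.0]
force: [-7.9, -1.6, 7.1]
finger_gap: 13.4
gripper_force: 35.0
```

```bash
python3 -m creep '[1.5,0,0,0,0, 1.5,0,0,0,0]' && python3 -m creep '[1.5,0,0,0,0, 1.5,0,0,0,0]'
```

```text
t: 22.72
ee_pos: [618.4, 109.8, 54.9]
ee_rot: [-179.6, 0.2, 90.0]
force: [-7.1, -6.3, 6.4]
finger_gap: 13.5
gripper_force: 35.0
t: 22.88
ee_pos: [618.4, 110.3, 54.8]
ee_rot: [-179.6, 0.4, 90.1]
force: [-6.8, -11.1, 4.8]
finger_gap: 13.1
gripper_force: 35.0
```

The resistance fell at y≈104–108 and then rose sharply at 110: the ball is in the notch. I'll back the push off by a few mm and let it rest.

```bash
python3 -m creep '[-1.5,0,0,0,0, -1.5,0,0,0,0, 0,0,0,0,0, 0,0,0,0,0]'; python3 -m creep '[-1,0,0,0,0, 0,0,0,0,0, 0,0,0,0,0, 0,0,0,0,0, 0,0,0,0,0]'
```

```text
t: 23.22
ee_pos: [618.4, 110.1, 54.9]
ee_rot: [-179.6, 0.1, 90.0]
force: [-7.3, -3.6, 5.6]
finger_gap: 13.6
gripper_force: 35.0
t: 23.63
ee_pos: [618.4, 110.0, 54.9]
ee_rot: [-179.6, 0.1, 90.0]
force: [-8.2, -1.3, 5.6]
finger_gap: 13.3
gripper_force: 35.0
```

```bash
python3 -m creep '[0,0,0,0,0, 0,0,0,0,0, 0,0,0,0,0]'; python3 -c "
from cell import ctrl
print(ctrl.hand_in())"
```

```text
t: 23.88
ee_pos: [618.4, 110.0, 54.9]
ee_rot: [-179.6, 0.1, 90.0]
force: [-7.3, -2.3, 6.4]
finger_gap: 13.5
gripper_force: 35.0
the job is handed in; nothing more can be done
None
```

I handed the job in at about 24 s (no verdict came back): by force and position the narrow holder is home, the latch is at its stop, the carriage rests in the notch, and the post is still gripped at 35 N; I took no picture after placing the holder.

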